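Slide a batten out to the length gauge and hold it for the saw

ROBOT

A 6-joint arm with a two-finger parallel gripper is mounted at the origin on a cart in front of the work surface, level with it; the furniture and walls round the work are solid. World frame = base frame: x ahead of the robot, y to its left, z up, the work surface at z = 0. Lengths are in m, angles in rad, forces in N, time in s.
With the tool pointing down it reaches from about 0.35 to 0.775 m from the base axis. Payload 5.5 kg.
Tool frame: the origin (TCP) lies between the finger pads; the fingertips stand 19 mm ahead of it and the grasp point (between the pads) is the TCP; z points along the fingers, y is the line along which they close (so a half turn about z gives the same grasp; the last joint's range is limited). The gripper opens to 85 mm and grips with 20 to 120 N. Pads are 22 mm wide; open, the fingers measure 114 mm over their backs; the gripper's body (76 mm by 85 mm) begins 54 mm behind the grasp point. The pads swing forward as they close: fully open they stand 13 mm farther back than shut.
Start: joints at [-1.293, 0.313, 0.046, 1.304, 0, 1.431], TCP at [0.233, -0.526, 0.25] pointing down, gripper open.
Joint ranges: [-2.76, 2.76], [-0.86, 1.69], [-1.03, 1.26], [-2.2, 2.34], [-1.47, 1.5], [-3.14, 3.14]. Speed limits (rad/s): [2.57, 2.57, 3.14, 3.14, 3.14, 3.14].

INTERFACE

Orientations are given as a unit quaternion [w, x, y, z].
In Python, from workcell import env gives the robot as it stands.
- The arm moves only by the tool carry_out, never from a script. Its argument "increments" is a list that holds one entry, the list of rows, each a list of 6 numbers: the shift along the tool's x, y, z each as a share of 50 cm, from -1 to 1, then the turn, a rotation vector about the tool's x, y, z each as a share of 2 pi rad, from -1 to 1. In form: [[[x, y, z, ax, ay, az], ...]]. A call has 1 to 5 rows; each row is the pose to reach, as a shift and turn from the pose commanded when the call began, along the tool's axes at that moment, turning the shorter way round; what a row does not reach only later rows make up. A row lasts 1/8 s, in which the tool goes at most 62.5 mm and 10.7 degrees, less where a joint would pass 70% of its speed; a pose out of reach is approached as far as the arm can. A call with a number of a shift or a turn outside -1 to 1 is refused whole. A call with a gripper value outside its range is refused whole. "jaw" is the closure, from 0 (fully open) to 1 (shut), set as the call begins (left out, the last holds). The fingers move at their own pace and stop on an object; "squeeze" is the grip in N (left out, the last holds). Time passes only in rows, so rows that repeat a pose let the fingers close. It gives the time, the measured TCP pose, the force, the opening and the grip force at its end, in the units of the state.
- env.get_state(): the state, without advancing time (a new reading comes with each control period).
- env.read_camera(name): name is "scene" or "top" or "wrist"; returns a dict with "frame" (384x512x3 uint8, blue, green, red), "z_map" (384x512 float32, m along the optical axis (not along the pixel's ray), 0 where there is no reading), "intrinsics" (3x3 intrinsics, pixels), "k1" (the pictures are not rectified: a ray, as slopes to the right and down, at radius r is drawn at 1 + k1 r^2 times it, then the intrinsics apply), "R" (3x3) and "t" (3): a world point X has camera coordinates R X + t; the wrist camera has in their place "T_tool_cam" (4x4, takes a point from camera to tool coordinates, whose origin is the TCP and whose axes are the flange's). Camera axes: x right, y down, z forward; pixel columns grow to the right and rows downward; lengths in m; the calibration is good to about 2 mm. A picture is of the moment at which its call begins: read the wrist's pose just before it.
- env.hand_in(): hands the job in; it is judged then, once.
Trained networks look in the newest picture that a camera, given by its name, has taken for a name from the list of things; names that differ only in an ending like _2 or _b are one class to them, and where a whole thing is asked for, a point or a joint stands for the part that bears it (a point fixed in the world has none). Each returns a list of dicts, best first, with "score" (0 to 1); they miss things now and then, are a little off and sometimes report something else, mostly with a low value. They report only what shows in the picture. A call takes as long as a camera call.
- env.find_in(camera, name): "position" ([x, y, z] in m, in world coordinates, good to about 4 mm: the middle of the surface that is visible of it).
The state is a dict: "clock": time; "joint_pos": joint angles; "qvel": joint speeds; "tau": joint torques, N m; "tcp_pos": TCP position; "orientation": TCP orientation; "wrist_force": force on the tool from outside, world axes, zero at the start; "ft_torque": the same for the moment, N m; "finger_gap": finger opening in m; "grip_force": force on a finger pad.
Only numpy, scipy, OpenCV 4.12 (cv2) and the standard library are available. Lean on these libraries where they do the work, as an engineer would, in place of code of your own. Each camera call takes 0.05 s, during which the arm holds its last target. There are 200 camera calls.

TASK

A wooden batten lies a little askew on the sawing riser. Keeping it flat on the riser (slide it, do not lift it off or let it tip), slide it out past the riser's right-hand edge until its right-hand end is level with the upright blade of the length gauge and the batten is square to that edge. It would then tip off by itself, so keep hold of it: finish while still holding it steady there, ready for the saw, and leave the gauge pointer and the tools lying about as they are.

Things in the scene. Friction and masses are not known exactly. Their poses are not given: they have to be found in the camera images.
- riser: fixed sawing riser, grey laminate top on two dark wooden rails, 200 (x) x 260 (y) x 60 mm high, top flat. Origin at the centre of its underside. Its -y axis points roughly to the robot's right (yaw varies): the way the batten slides out. On its robot side, centred at its x -106 mm, a steel gauge bar 12 mm wide runs at 26 to 44 mm height out to y -370 mm, ending in a foot on the bench.
- riser_edge (a point): middle of the top edge of the riser's right-hand side (riser x 0, y -130 mm, z 60 mm); axes as the riser's. That edge runs along the riser's x axis.
- board: plain pale wooden batten, 50 (x) x 280 (y) x 22 mm high, about 0.3 kg (varies), loose and flat on the riser. Origin at the centre of its underside, also its balance point. -y is towards its right-hand end, the one to slide out, at the start within 0.2 rad of the riser's -y. Its left-hand end may stick out past the riser by up to 65 mm.
- board_end (a point): middle of the lower edge of the batten's right-hand end (batten y -140 mm, z 0); axes as the batten's.
- pointer_mark (a point): top of the gauge's upright dark steel blade, mid-thickness, 110 mm high at riser x -106 mm, beside the batten's path; axes as the riser's. Blade 30 mm wide (riser x), 3 mm thick (y), on an aluminium block 26 mm long that grips the gauge bar by friction (4 N). It stands 155 to 205 mm beyond the riser's right-hand edge, so the batten's balance point ends 15 to 65 mm past the edge.
- pliers: bystander: combination pliers, 174 x 42 x 13 mm, lying on the bench; origin at the centre of the underside.
- tape: bystander: black tape measure, 80 x 72 x 34 mm, on the bench; origin at the centre of the underside.
- spanner: bystander: open-ended spanner, 149 x 26 x 8 mm, on the bench; origin at the centre of the underside.

How it is judged:
By the outcome, as a careful person would: the job done as asked, in the order asked, and still so for the second after the job is handed in, while the arm keeps its last pose, push and grip.
It also fails if it takes over 32 s, if anything falls off the work surface, if the arm or the gripper's body presses on something with over 40 N, if the wrist force passes 120 N, or if a joint passes its speed limit or range.

## Working session

There is one attempt and no reset: what is moved stays moved. The work goes in short steps, Python scripts to look and compute and a tool call to move; the robot and the scene stay as the last step left them, time stands still between calls to the robot, and variables do not carry over. Pictures are saved under pics/ and viewed, at most 10 in all, crops included, and the job is handed in when it is done.

Besides the shell and the picture viewer there is one more tool, called as name(argument=value, ...), one argument or row to a line, values as JSON. carry_out: Moves the arm, as the interface text tells. Its arguments: {"type":"object","properties":{"increments":{"type":"array","items":{"type":"array","items":{"type":"array","items":{"type":"number","minimum":-1,"maximum":1}}}},"jaw":{"type":"number"},"squeeze":{"type":"number"}},"required":["increments"]}

```bash
mkdir -p pics; ls; python3 - <<'E'
from workcell import env
import cv2,numpy as np
s=env.get_state();print({k:np.round(v,3).tolist() for k,v in s.items()})
ims=[]
for c in("scene","top"):
    d=env.read_camera(c);np.savez(f"{c}0.npz",**d);print(c,np.round(d["intrinsics"],1).tolist(),d["k1"],np.round(d["R"],3).tolist(),np.round(d["t"],3))
    cv2.imwrite(f"pics/{c}0.png",d["frame"])
    for n in("board","board_end","pointer_mark","riser","riser_edge","pliers","tape","spanner"):
        try:print(c,n,[(np.round(x["position"],3).tolist(),round(x["score"],2)) for x in env.find_in(c,n)[:2]])
        except Exception as e:print(n,e)
    ims.append(d["frame"])
print(env.get_state()["clock"])
E
```

```text
pics
{'clock': 0.0, 'joint_pos': [-1.293, 0.314, 0.045, 1.304, -0.0, 1.431], 'qvel': [0.0, -0.001, -0.001, 0.001, 0.001, -0.0], 'tau': [-0.0, -48.063, 29.853, 0.019, -0.0, -0.0], 'tcp_pos': [0.233, -0.525, 0.249], 'orientation': [-0.001, 0.978, 0.207, -0.0], 'wrist_force': [0.217, -0.073, -0.316], 'ft_torque': [-0.018, -0.041, -0.008], 'grip_force': 0.0, 'finger_gap': 0.086}
scene [[421.4, 0.0, 245.5], [0.0, 421.4, 190.4], [0.0, 0.0, 1.0]] -0.042752345533321 [[0.705, -0.709, 0.012], [-0.369, -0.381, -0.848], [0.606, 0.593, -0.53]] [-0.384  0.262  1.082]
scene board [([0.542, 0.171, 0.081], 0.82)]
scene board_end [([0.54, 0.173, 0.082], 0.82)]
scene pointer_mark [([0.512, -0.203, 0.056], 0.54)]
scene riser [([0.5, 0.063, 0.055], 0.57)]
scene riser_edge [([0.499, 0.062, 0.054], 0.77)]
scene pliers []
scene tape [([0.464, -0.428, 0.029], 0.76), ([0.542, 0.174, 0.08], 0.42)]
scene spanner [([0.64, -0.473, 0.006], 0.48), ([0.543, 0.171, 0.081], 0.36)]
top [[444.5, 0.0, 258.0], [0.0, 444.5, 188.4], [0.0, 0.0, 1.0]] 0.04069095794633188 [[-0.021, -1.0, 0.013], [-0.999, 0.021, -0.03], [0.029, -0.013, -0.999]] [-0.014  0.499  1.624]
top board [([0.55, 0.192, 0.082], 0.95)]
top board_end [([0.547, 0.189, 0.084], 0.87)]
top pointer_mark [([0.521, -0.194, 0.048], 0.6)]
top riser [([0.532, 0.122, 0.062], 0.6)]
top riser_edge [([0.52, 0.122, 0.058], 0.88)]
top pliers [([0.476, 0.428, 0.013], 0.5)]
top tape [([0.487, -0.423, 0.03], 0.55)]
top spanner [([0.649, -0.464, 0.007], 0.49)]
0.9
```

View pics/scene0.png

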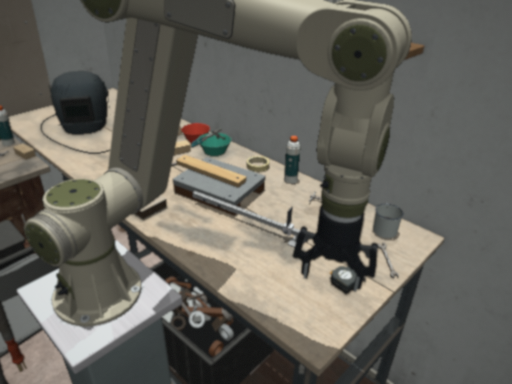

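View pics/top0.png

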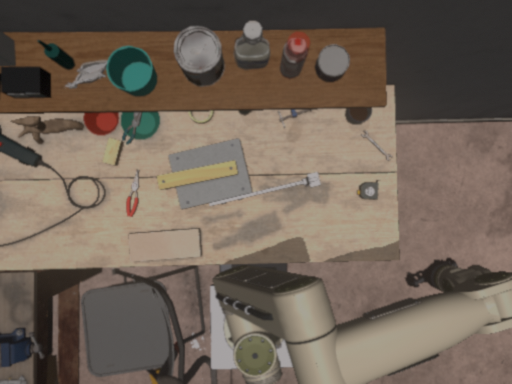

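The top view shows the riser near (210,174), with the batten running from (158,182) to (238,168) on it. The gauge bar ends at its block near (313,180). In the scene view the blade is at (290,215). Next I'll measure these from the depth maps.

```bash
cat >h.py <<'E'
import numpy as np,cv2
def cloud(d,T=None):
    z=d["z_map"];K=d["intrinsics"];h,w=z.shape;k=float(d["k1"])
    u,v=np.meshgrid(np.arange(w),np.arange(h))
    a=np.stack([(u-K[0,2])/K[0,0],(v-K[1,2])/K[1,1]],-1);b=a.copy()
    for _ in range(6): b=a/(1+k*(b**2).sum(-1,keepdims=True))
    P=np.concatenate([b*z[...,None],z[...,None]],-1)
    W=(P@T[:3,:3].T+T[:3,3]) if T is not None else (P-d["t"])@d["R"]
    W[z<=0]=np.nan
    return W
def rect(p):
    (c,s,a)=cv2.minAreaRect((p[:,:2]*1000).astype(np.float32));return np.round(c,1),np.round(s,1),round(a,2)
def comp(m):
    n,l,st,_=cv2.connectedComponentsWithStats(m.astype(np.uint8));i=1+st[1:,4].argmax();return l==i
E
python3 - <<'E'
from h import *
for c in("scene","top"):
    d=dict(np.load(f"{c}0.npz"));W=cloud(d);x,y,z=W[...,0],W[...,1],W[...,2]
    roi=(x>.35)&(x<.68)&(y>-.33)&(y<.33)
    hsv=cv2.cvtColor(d["frame"],cv2.COLOR_BGR2HSV)
    for n,m in(("board",roi&(z>.072)&(z<.1)&(y>-.05)),("rtop",roi&(z>.045)&(z<.1)&(y>-.05))):
        m=comp(m);p=W[m];print(c,n,m.sum(),rect(p),"zmed",np.round(np.median(p[:,2]),4), "sat",np.median(hsv[m],0))
    m=roi&(z>.055)&(z<.13)&(y<-.1);p=W[m];print("blade pts",len(p),np.round(p[np.argsort(-p[:,2])][:12],3).tolist())
    m=roi&(z>.02)&(y<-.03);print("gauge",m.sum(),rect(W[m]))
    v,u=np.nonzero(roi&(z>.045)&(y<-.1));print(u.min(),u.max(),v.min(),v.max()) if len(u) else 0
t=cv2.imread("pics/top0.png")[125:225,145:335];s=cv2.imread("pics/scene0.png")[140:250,165:310]
o=np.zeros((600,760,3),np.uint8)
a=cv2.resize(t,(570,300),interpolation=2);b=cv2.resize(s,(395,300),interpolation=2);o[:300,:570]=a;o[300:,:395]=b
cv2.imwrite("pics/crop0.png",o)
E
```

```text
scene board 681 (array([549.3, 184.7]), array([ 59.9, 283.7]), 9.38) zmed 0.0805 sat [ 18. 101. 212.]
scene rtop 2649 (array([546.5, 167.9]), array([210. , 316.4]), 11.48) zmed 0.0599 sat [ 80.  11. 150.]
blade pts 84 [[0.524, -0.201, 0.111], [0.518, -0.202, 0.111], [0.533, -0.197, 0.109], [0.515, -0.201, 0.109], [0.517, -0.203, 0.108], [0.511, -0.204, 0.108], [0.524, -0.201, 0.107], [0.537, -0.198, 0.107], [0.531, -0.199, 0.107], [0.507, -0.204, 0.106], [0.51, -0.205, 0.106], [0.523, -0.202, 0.105]]
gauge 550 (array([ 501.7, -133.7]), array([ 38.2, 210.2]), 16.34)
260 297 207 230
top board 1151 (array([549.6, 190.7]), array([ 50.6, 279. ]), 10.21) zmed 0.0822 sat [ 22.  96. 170.]
top rtop 4384 (array([542.8, 171.1]), array([213.4, 315.3]), 12.3) zmed 0.0619 sat [ 15.  10. 131.]
blade pts 31 [[0.514, -0.195, 0.115], [0.531, -0.192, 0.114], [0.521, -0.195, 0.112], [0.511, -0.199, 0.111], [0.528, -0.192, 0.11], [0.518, -0.195, 0.11], [0.525, -0.196, 0.109], [0.535, -0.193, 0.108], [0.525, -0.193, 0.106], [0.507, -0.199, 0.106], [0.511, -0.196, 0.102], [0.508, -0.197, 0.094]]
gauge 272 (array([ 580.4, -179.9]), array([199.1, 299. ]), 0.02)
280 383 106 187
```

View pics/crop0.png

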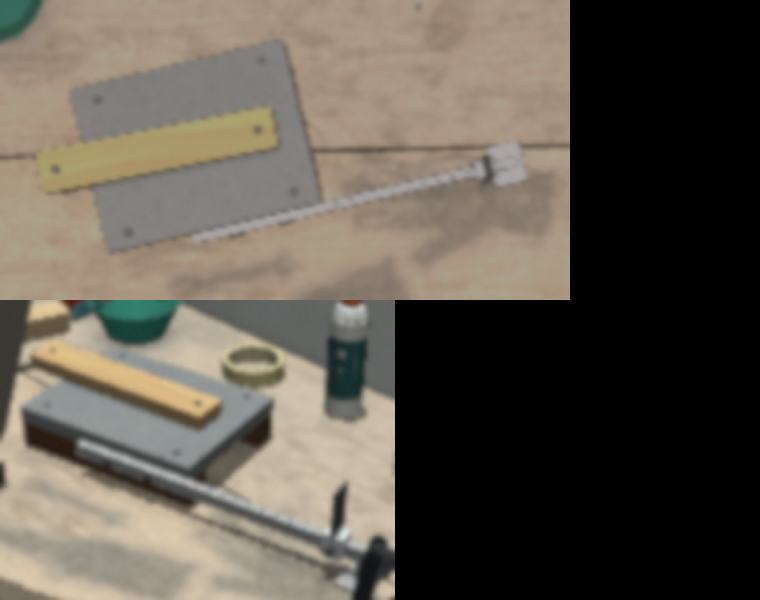

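The crop shows the batten's right-hand end at about 2/3 of the riser's depth in x, clear of the edge. The blade is at the left of the aluminium block, at crop pixel (488,168) in the top view. Next I'll fit the riser pose.

```bash
cat >>h.py <<'E'
def riserfit(W,frame,lo,hi):
    s=cv2.cvtColor(frame,cv2.COLOR_BGR2HSV)[...,1];x,y,z=np.moveaxis(W,-1,0)
    m=(x>.4)&(x<.68)&(y>-.05)&(y<.33)&(z>lo)&(z<hi)&(s<60)
    m=cv2.morphologyEx(comp(m).astype(np.uint8),cv2.MORPH_OPEN,np.ones((3,3)))>0
    return W[m]
E
python3 - <<'E'
from h import *
from workcell import env
for c in("scene","top"):
    d=dict(np.load(f"{c}0.npz"));W=cloud(d)
    p=riserfit(W,d["frame"],.052,.07);print(c,len(p),rect(p),np.median(p[:,2]).round(4))
    for a in np.deg2rad([10,11,12,13,14]):
        ex=np.array([np.cos(a),np.sin(a)]);ey=np.array([-np.sin(a),np.cos(a)])
        u,v=p[:,:2]@ex,p[:,:2]@ey
        # straightness of each edge: scatter of extreme per bin
        def edge(s,t,sg):
            b=np.round(t/.012).astype(int);e=np.array([(k*.012,(sg*s[b==k]).max()) for k in np.unique(b)[2:-2]])
            f=np.polyfit(e[:,0],e[:,1],1);r=e[:,1]-np.polyval(f,e[:,0]);g=abs(r)<.004
            f=np.polyfit(e[g,0],e[g,1],1);return round(np.degrees(f[0])*sg,2),round(sg*np.median(e[:,1]),4)
        print(round(np.degrees(a)),"y-",edge(v,u,-1),"y+",edge(v,u,1),"x-",edge(u,v,-1),"x+",edge(u,v,1))
    # bar direction
    x,y,z=np.moveaxis(W,-1,0);m=(x>.40)&(x<.56)&(y>-.17)&(y<-.02)&(z>.034)&(z<.06);q=W[m]
    if len(q)>5:
        f=np.polyfit(q[:,1],q[:,0],1);r=q[:,0]-np.polyval(f,q[:,1]);g=abs(r)<.01;f=np.polyfit(q[g,1],q[g,0],1);print("bar",len(q),np.degrees(np.arctan(-f[0])),f)
    m=(x>.35)&(x<.68)&(y>-.05)&(z>.072)&(z<.1)&(y<.34);b=W[comp(m)];cc=b[:,:2].mean(0);e=np.linalg.svd(b[:,:2]-cc,full_matrices=False)[2][0];print("board svd",cc,np.degrees(np.arctan(-e[0]/e[1])))
    m=(x>.48)&(x<.56)&(y<-.18)&(y>-.225)&(z>.07)&(z<.12);print("blade",m.sum(),W[m].mean(0).round(4))
E
```

```text
scene 1629 (array([554.4, 142.1]), array([204.6, 262. ]), 11.41) 0.0589Traceback (most recent call last):
  File "<stdin>", line 14, in <module>
  File "<stdin>", line 13, in edge
    raise TypeError("expected non-empty vector for x")
TypeError: expected non-empty vector for x
```

carry_out(
  increments=[
    [[0.09, -0.08, 0, 0, 0, -0.028], [0.18, -0.16, 0, 0, 0, -0.056], [0.27, -0.24, 0, 0, 0, -0.084], [0.36, -0.32, 0, 0, 0, -0.112], [0.45, -0.4, 0, 0, 0, -0.14]],
  ],
  jaw=0,
)

```text
clock: 1.52
tcp_pos: [0.3583, -0.2499, 0.2506]
orientation: [0.001, 0.795, 0.606, 0.0]
wrist_force: [1.3, 0.1, -0.7]
finger_gap: 0.0855
grip_force: 0.0
```

```bash
cat >>h.py <<'E'
from scipy.spatial.transform import Rotation as Ro
def move(s,p,th,R0=None):
    "shares for goal TCP p, tool down with tool y along yaw th"
    q=s["orientation"];R=Ro.from_quat([q[1],q[2],q[3],q[0]])
    G=Ro.from_matrix(np.array([[-np.sin(th),np.cos(th),0],[np.cos(th),np.sin(th),0],[0,0,-1]]).T@np.eye(3))
    M=np.column_stack([[-np.sin(th),np.cos(th),0],[np.cos(th),np.sin(th),0],[0,0,-1]]);G=Ro.from_matrix(M)
    d=R.inv().apply(np.array(p)-s["tcp_pos"])/.5;r=(R.inv()*G).as_rotvec()/(2*np.pi)
    return np.round(np.r_[d,r],4).tolist()
E
sed -i '/@np.eye/d' h.py
python3 - <<'E'
from h import *
from workcell import env
s=env.get_state();print(s["clock"],s["tcp_pos"],s["orientation"],move(s,[.5495,.189,.16],np.deg2rad(10)))
for c in("scene","top"):
    d=dict(np.load(f"{c}0.npz"));W=cloud(d)
    p=riserfit(W,d["frame"],.052,.07);print(c,len(p),rect(p),np.median(p[:,2]).round(4))
    x,y,z=np.moveaxis(W,-1,0);m=(x>.40)&(x<.56)&(y>-.17)&(y<-.02)&(z>.034)&(z<.06);q=W[m]
    if len(q)>5:
        f=np.polyfit(q[:,1],q[:,0],1);r=q[:,0]-np.polyval(f,q[:,1]);g=abs(r)<.01;f=np.polyfit(q[g,1],q[g,0],1);print("bar",len(q),np.degrees(np.arctan(-f[0])),f)
    m=(x>.35)&(x<.68)&(y>-.05)&(z>.072)&(z<.1)&(y<.34);b=W[comp(m)];cc=b[:,:2].mean(0);e=np.linalg.svd(b[:,:2]-cc,full_matrices=False)[2][0];print("board svd",cc,np.degrees(np.arctan(-e[0]/e[1])))
    m=(x>.48)&(x<.56)&(y<-.18)&(y>-.225)&(z>.07)&(z<.12);print("blade",m.sum(),W[m].mean(0).round(4))
E
```

```text
1.525 [ 0.35831131 -0.24985864  0.25055674] [5.40678701e-04 7.95290767e-01 6.06227919e-01 1.19290614e-04] [0.9477, 0.136, 0.1808, 0.0001, 0.0001, -0.0705]
scene 1629 (array([554.4, 142.1]), array([204.6, 262. ]), 11.41) 0.0589
bar 206 12.398406705606746 [-0.21983511  0.47604952]
board svd [0.54745784 0.17572075] 10.283509342356544
blade 58 [ 0.5212 -0.2015  0.0925]
top 3066 (array([554.6, 148.5]), array([200. , 259.8]), 12.31) 0.0603
bar 142 12.464973576668473 [-0.22105338  0.47845946]
board svd [0.54925815 0.19090534] 10.265545610995208
blade 20 [ 0.5199 -0.1946  0.0985]
```

carry_out(
  increments=[
    [[0.12, 0.018, 0.01, 0, 0, -0.018], [0.24, 0.036, 0.02, 0, 0, -0.036], [0.36, 0.054, 0.03, 0, 0, -0.054], [0.48, 0.07, 0.04, 0, 0, -0.0705], [0.6, 0.087, 0.05, 0, 0, -0.0705]],
  ],
)

```text
clock: 2.15
tcp_pos: [0.4814, 0.0276, 0.2255]
orientation: [0.001, 0.644, 0.765, 0.0]
wrist_force: [1.3, -0.6, 0.1]
finger_gap: 0.0855
grip_force: 0.0
```

```bash
cat >>h.py <<'E'
def wrist(env):
    s=env.get_state();d=env.read_camera("wrist");q=s["orientation"]
    T=np.eye(4);T[:3,:3]=Ro.from_quat([q[1],q[2],q[3],q[0]]).as_matrix();T[:3,3]=s["tcp_pos"]
    return s,d,cloud(d,T@d["T_tool_cam"])
def boardm(W):
    x,y,z=np.moveaxis(W,-1,0)
    m=comp((x>.35)&(x<.68)&(y>-.25)&(y<.36)&(z>.073)&(z<.1));p=W[m]
    cc=p[:,:2].mean(0);e=np.linalg.svd(p[:,:2]-cc,full_matrices=False)[2][0]
    return m.sum(),rect(p),np.median(p[:,2]).round(4),np.degrees(np.arctan(-e[0]/e[1])).round(2)
E
python3 - <<'E'
from h import *
from workcell import env
s,d,W=wrist(env);print(s["clock"],s["tcp_pos"],move(s,[.5495,.189,.16],np.deg2rad(10.2)))
cv2.imwrite("pics/w1.png",d["frame"]);print(boardm(W))
p=riserfit(W,d["frame"],.05,.07);print("riser",len(p),rect(p),np.median(p[:,2]))
np.savez("w1.npz",W=W,f=d["frame"])
E
```

```text
2.15 [0.48136898 0.02760862 0.22549   ] [0.295, 0.1889, 0.131, 0.0002, 0.0001, -0.0012]
(np.int64(9564), (array([561.7, 133.7]), array([ 50.7, 164.8]), 10.31), np.float64(0.0828), np.float64(10.21))
riser 28082 (array([562.4, 121.8]), array([200.5, 207.3]), 12.36) 0.06082335867517616
```

View pics/w1.png

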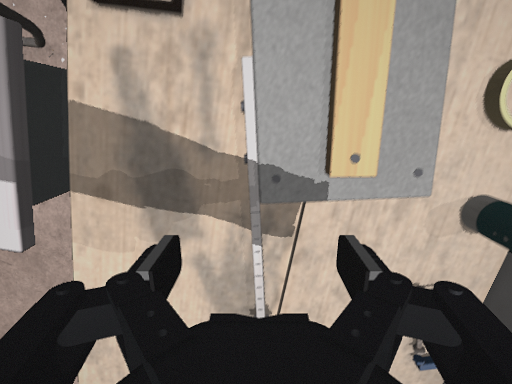

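The wrist view shows the batten's right-hand end at (355,177), the riser edge at about row 197, and the bar near column 258. It agrees with the top camera.

carry_out(
  increments=[
    [[0.08, 0.05, 0.04, 0, 0, 0], [0.17, 0.11, 0.09, 0, 0, -0.0012], [0.25, 0.16, 0.14, 0, 0, -0.0012], [0.297, 0.193, 0.2, 0, 0, -0.0012], [0.297, 0.193, 0.22, 0, 0, -0.0012]],
  ],
)

```text
clock: 2.82
tcp_pos: [0.5501, 0.1898, 0.113]
orientation: [-0.001, 0.641, 0.768, -0.001]
wrist_force: [-0.5, -0.4, -0.4]
finger_gap: 0.0853
grip_force: 0.0
```

```bash
python3 - <<'E'
from h import *
from workcell import env
s,d,W=wrist(env);print(s["clock"],s["tcp_pos"],s["wrist_force"],move(s,[.5512,.1902,.081],np.deg2rad(10.2)))
cv2.imwrite("pics/w2.png",d["frame"]);print(boardm(W))
E
```

```text
2.825 [0.55006137 0.18975884 0.11299903] [-0.53910697 -0.38919564 -0.40384613] [0.0005, 0.0026, 0.064, -0.0004, 0.0, 0.0003]
(np.int64(26348), (array([546.1, 221.1]), array([ 50.5, 196.4]), 10.13), np.float64(0.0828), np.float64(10.11))
```

View pics/w2.png

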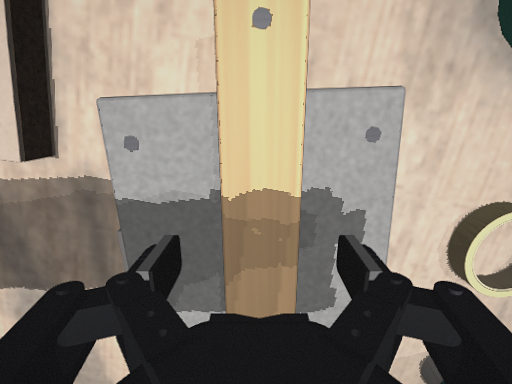

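The wrist view shows the fingers straddling the batten, which is centred near column 262. Next I'll descend and close.

carry_out(
  increments=[
    [[0.0005, 0.003, 0.03, 0, 0, 0], [0.0005, 0.003, 0.055, 0, 0, 0], [0.0005, 0.003, 0.062, 0, 0, 0], [0.0005, 0.003, 0.062, 0, 0, 0]],
  ],
)

```text
clock: 3.38
tcp_pos: [0.5521, 0.1883, 0.0843]
orientation: [0.0, 0.642, 0.767, -0.0]
wrist_force: [-0.2, -0.1, 0.0]
finger_gap: 0.0855
grip_force: 0.0
```

carry_out(
  increments=[
    [[0, 0, 0, 0, 0, 0], [0, 0, 0, 0, 0, 0], [0, 0, 0, 0, 0, 0], [0, 0, 0, 0, 0, 0], [0, 0, 0, 0, 0, 0]],
  ],
  jaw=1,
  squeeze=50,
)

```text
clock: 4.0
tcp_pos: [0.5525, 0.1888, 0.0851]
orientation: [0.0, 0.642, 0.767, 0.0]
wrist_force: [-0.7, -1.0, 5.9]
finger_gap: 0.0484
grip_force: 54.6
```

```bash
python3 - <<'E'
from h import *
from workcell import env
s,d,W=wrist(env);print(s["clock"],s["tcp_pos"],s["wrist_force"],s["ft_torque"],s["finger_gap"],s["grip_force"],move(s,[.5512,.1902,.081],np.deg2rad(10.2)))
print(boardm(W))
E
```

```text
4.0 [0.55253213 0.18883864 0.0850864 ] [-0.68573802 -1.03390765  5.9351972 ] [-0.13144992  0.38581521 -0.0322936 ] 0.04844453245047547 54.61461067199707 [0.0032, -0.0022, 0.0082, 0.0002, 0.0, -0.0001]
(np.int64(33511), (array([546.3, 227.4]), array([ 76.3, 160.2]), 9.85), np.float64(0.0829), np.float64(10.02))
```

carry_out(
  increments=[
    [[-0.03, 0.001, 0, 0, 0, -0.0015], [-0.08, 0.003, 0, 0, 0, -0.003], [-0.13, 0.005, 0, 0, 0, -0.0045], [-0.18, 0.007, 0, 0, 0, -0.006], [-0.21, 0.008, 0, 0, 0, -0.006]],
  ],
)

```text
clock: 4.68
tcp_pos: [0.5752, 0.0868, 0.0851]
orientation: [-0.001, 0.627, 0.779, 0.002]
wrist_force: [-1.3, 6.6, 5.7]
finger_gap: 0.0485
grip_force: 54.7
```

```bash
python3 - <<'E'
from h import *
from workcell import env
s,d,W=wrist(env);print(s["clock"],s["tcp_pos"],s["wrist_force"],s["ft_torque"],s["finger_gap"],s["grip_force"],move(s,s["tcp_pos"],np.deg2rad(12.36)))
print(boardm(W))
E
```

```text
4.675 [0.57516618 0.08678136 0.08511357] [-1.25609493  6.64235018  5.73325512] [ 1.11028111  0.43225385 -0.12929462] 0.048501073203530747 54.67694163322449 [0.0, 0.0, 0.0, 0.0003, -0.0005, -0.0001]
(np.int64(33479), (array([567.3, 125.2]), array([ 76.4, 160.3]), 12.36), np.float64(0.0829), np.float64(12.18))
```

carry_out(
  increments=[
    [[-0.03, 0, 0, 0, 0, 0], [-0.08, 0, 0, 0, 0, 0], [-0.13, 0, 0, 0, 0, 0], [-0.17, 0, 0, 0, 0, 0], [-0.19, 0, 0, 0, 0, 0]],
  ],
)

```text
clock: 5.35
tcp_pos: [0.5951, -0.0066, 0.0845]
orientation: [-0.0, 0.627, 0.779, 0.001]
wrist_force: [-1.9, 4.9, 4.9]
finger_gap: 0.0487
grip_force: 54.6
```

```bash
python3 - <<'E'
from h import *
from workcell import env
s,d,W=wrist(env);print(s["clock"],s["tcp_pos"],s["wrist_force"],s["ft_torque"],s["finger_gap"],s["grip_force"],move(s,s["tcp_pos"],np.deg2rad(12.36)))
print(boardm(W))
o=np.zeros((520,780,3),np.uint8)
for i,c in enumerate(("scene","top")):
    d=env.read_camera(c);np.savez(f"{c}1.npz",**d);f=d["frame"]
    f=f[150:280,180:375] if c=="scene" else f[125:255,160:355]
    o[:,390*i:390*i+390][:260]=cv2.resize(f,(390,260),interpolation=2)
    W=cloud(d);x,y,z=np.moveaxis(W,-1,0)
    m=(x>.57)&(x<.68)&(y>-.24)&(y<-.09)&(z>.074)&(z<.094);p=W[m]
    e=np.array([.214,-.977]);
    if len(p):
        a=p[:,:2]@e;print(c,"end",m.sum(),np.sort(a)[-8:].round(4),np.median(p[:,2]).round(4))
    m=(x>.48)&(x<.565)&(y<-.18)&(y>-.225)&(z>.06)&(z<.125);print("blade",m.sum(),np.sort(W[m][:,:2]@e).round(4)[::4])
cv2.imwrite("pics/c1.png",o)
E
```

```text
5.35 [ 0.59512195 -0.00664461  0.08453787] [-1.8863372   4.93483888  4.88472686] [ 1.4401182   0.28017329 -0.01996332] 0.048668307969804515 54.60185766220093 [0.0, 0.0, 0.0, 0.0001, -0.0003, -0.0002]
(np.int64(33746), (array([587.8,  31.1]), array([ 76.4, 160.2]), 11.95), np.float64(0.0832), np.float64(12.15))
scene end 178 [0.2757 0.2762 0.2762 0.2764 0.2769 0.277  0.2773 0.2778] 0.0786
blade 75 [0.3054 0.3068 0.3073 0.3074 0.3077 0.3078 0.3081 0.3082 0.3083 0.3085
 0.3086 0.3087 0.3087 0.309  0.3092 0.3093 0.3095 0.31   0.3104]
top end 201 [0.2685 0.2689 0.2691 0.2693 0.2697 0.2707 0.2709 0.2716] 0.08
blade 23 [0.3003 0.3007 0.3008 0.301  0.3014 0.3027]
```

View pics/c1.png

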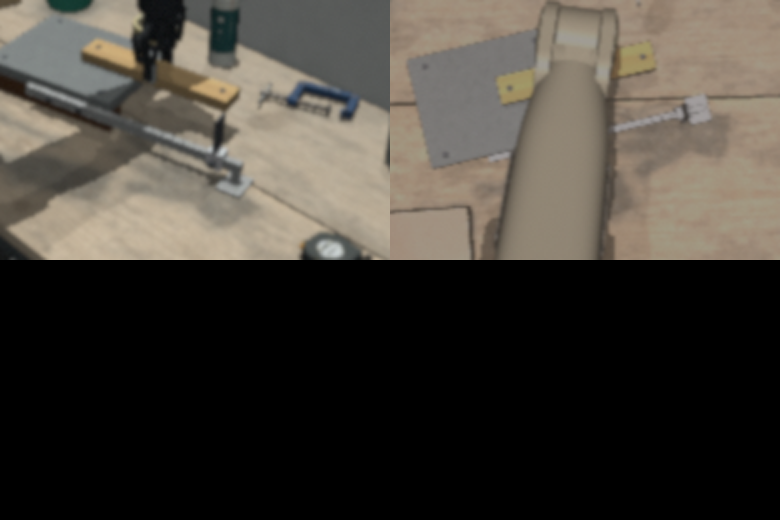

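The crop shows the batten's end about 30 mm short of the blade in both views, and still flat.

carry_out(
  increments=[
    [[-0.012, 0, 0, 0, 0, -0.0003], [-0.03, 0, 0, 0, 0, -0.0006], [-0.046, 0, 0, 0, 0, -0.0006], [-0.056, 0, 0, 0, 0, -0.0006], [-0.056, 0, 0, 0, 0, -0.0006]],
  ],
)

```text
clock: 6.12
tcp_pos: [0.6007, -0.0349, 0.0841]
orientation: [0.0, 0.626, 0.78, -0.001]
wrist_force: [-0.3, 1.0, 2.1]
finger_gap: 0.0487
grip_force: 54.4
```

```bash
cat >chk.py <<'E'
from h import *
from workcell import env
s,d,W=wrist(env);print(s["clock"],s["tcp_pos"],s["wrist_force"],s["ft_torque"],s["finger_gap"],s["grip_force"],move(s,s["tcp_pos"],np.deg2rad(12.36)))
x,y,z=np.moveaxis(W,-1,0)
b=comp((x>.35)&(x<.68)&(z>.073)&(z<.1));e=np.array([.214,-.977]);n=np.array([.977,.214])
def edges(p,name):  # side lines of p in riser frame
    t,u=p[:,:2]@e,p[:,:2]@n;k=np.round(t/.005).astype(int)
    for sg in(1,-1):
        E=np.array([(q*.005,np.percentile(sg*u[k==q],99.5)*sg) for q in np.unique(k)[3:-3] if (k==q).sum()>30])
        f=np.polyfit(E[:,0],E[:,1],1);r=abs(E[:,1]-np.polyval(f,E[:,0]));f=np.polyfit(*E[r<=np.percentile(r,70)].T,1)
        print(name,"side",sg,"yaw off 12.36 frame",np.degrees(f[0]).round(2),len(E))
edges(W[b],"board")
A=W[b];pl=np.linalg.lstsq(np.c_[A[:,:2]@e,A[:,:2]@n,np.ones(len(A))],A[:,2],rcond=None)[0];print("board tilt deg",np.degrees(pl[:2]).round(2))
p=riserfit(W,d["frame"],.05,.07);pl=np.linalg.lstsq(np.c_[p[:,:2]@e,p[:,:2]@n,np.ones(len(p))],p[:,2],rcond=None)[0];print("riser",len(p),rect(p),"tilt",np.degrees(pl[:2]).round(2));edges(p,"riser")
for c in("scene","top"):
    d=env.read_camera(c);np.savez(f"{c}2.npz",**d);W=cloud(d);x,y,z=np.moveaxis(W,-1,0)
    m=(x>.57)&(x<.68)&(y>-.26)&(y<-.09)&(z>.074)&(z<.094);p=W[m];a=p[:,:2]@e;u=p[:,:2]@n
    print(c,"end",m.sum(),[np.sort(a[np.round(u/.006)==k])[-3:].round(4).tolist() for k in np.unique(np.round(u/.006))])
    m=(x>.48)&(x<.565)&(y<-.18)&(y>-.225)&(z>.06)&(z<.125);print("blade",m.sum(),np.median(W[m][:,:2]@e).round(4),np.std(W[m][:,:2]@e).round(4))
cv2.imwrite("pics/%s.png"%np.random.randint(1e6),d["frame"])
E
python3 chk.py
```

```text
6.125 [ 0.60074927 -0.03487293  0.0840597 ] [-0.33840502  1.00269731  2.09064421] [0.5723593  0.18523086 0.03679982] 0.048683998437238314 54.35414493083954 [0.0, 0.0, 0.0, -0.0001, 0.0002, 0.0003]
board side 1 yaw off 12.36 frame -0.04 27
board side -1 yaw off 12.36 frame -0.03 27
board tilt deg [-0.46 -0.04]
riser 19826 (array([516. ,  41.5]), array([76.1, 69.6]), 12.05) tilt [-0.11  0.03]
riser side 1 yaw off 12.36 frame -0.21 9
riser side -1 yaw off 12.36 frame -0.61 9
scene end 267 [[0.3, 0.3021, 0.3023], [0.302, 0.3039, 0.3041], [0.2975, 0.304, 0.3048], [0.2983, 0.3013, 0.3045], [0.3014, 0.302, 0.3035], [0.3002, 0.3021, 0.3049], [0.2973, 0.3009, 0.3036], [0.3042, 0.3045, 0.3064], [0.2973, 0.2993, 0.3035], [0.2797, 0.2845, 0.2866], [0.2675]]
blade 78 0.3086 0.0012
top end 245 [[0.2811, 0.2916, 0.2954], [0.289, 0.2917, 0.2957], [0.2939, 0.2972, 0.2973], [0.2949, 0.2959, 0.2994], [0.2935, 0.297, 0.2975], [0.2917, 0.2942, 0.295], [0.2953, 0.2966, 0.2991], [0.2944, 0.2975, 0.2981], [0.2945, 0.2956, 0.2993], [0.2565, 0.2711]]
blade 23 0.3012 0.0009
```

```bash
cat >face.py <<'E'
from h import *
import sys
e=np.array([.214,-.977]);n=np.array([.977,.214])
def face(f,extra=()):
    d=dict(np.load(f));W=cloud(d);x,y,z=np.moveaxis(W,-1,0);t=W[...,:2]@e;u=W[...,:2]@n
    m=(u>.53)&(u<.68)&(t>.2)&(t<.34)&(z>.05)&(z<.1)
    m&=~((u<.55)&(t>.303))
    top=m&(z>.0775);fc=m&(z<.0765)&(z>.063)&(t>.28)
    print(f,"face n",fc.sum(),"t pct",np.percentile(t[fc],[10,25,50,75,90]).round(4),"u",u[fc].min().round(3),u[fc].max().round(3))
    g=fc&(abs(t-np.median(t[fc]))<.006);print("  yaw of face",np.degrees(np.polyfit(u[g],t[g],1)[0]).round(2))
    b=(x>.48)&(x<.55)&(y<-.18)&(y>-.225)&(z>.065)&(z<.105);print("  blade",b.sum(),np.percentile(t[b],[10,25,50,75,90]).round(4))
    q=top&(t<.29);A=W[q];print("  top tilt",q.sum(),np.degrees(np.polyfit(t[q],z[q],1)[0]).round(2),np.median(z[q]).round(4))
for f in sys.argv[1:]: face(f)
E
python3 face.py scene1.npz scene2.npz
python3 - <<'E'
from h import *
W=np.load("w1.npz")["W"];x,y,z=np.moveaxis(W,-1,0);e=np.array([.214,-.977])
b=comp((x>.35)&(x<.68)&(y<.36)&(z>.073)&(z<.1));print("w1 board tilt",np.degrees(np.polyfit(W[b][:,:2]@e,z[b],1)[0]))
b=comp((x>.4)&(x<.68)&(y<.36)&(z<.07)&(z>.05));print("w1 riser tilt",np.degrees(np.polyfit(W[b][:,:2]@e,z[b],1)[0]))
E
```

```text
w1 board tilt 0.013971972298651035
w1 riser tilt -0.0010040556118109242Traceback (most recent call last):
  File "face.py", line 13, in <module>
    for f in sys.argv[1:]: face(f)
                           ~~~~^^^
  File "face.py", line 9, in face
    print(f,"face n",fc.sum(),"t pct",np.percentile(t[fc],[10,25,50,75,90]).round(4),"u",u[fc].min().round(3),u[fc].max().round(3))
                                      ~~~~~~~~~~~~~^^^^^^^^^^^^^^^^^^^^^^^^
    return _quantile_unchecked(
        a, q, axis, out, overwrite_input, method, keepdims, weights)
    return _ureduce(a,
                    func=_quantile_ureduce_func,
    ...<5 lines>...
                    overwrite_input=overwrite_input,
                    method=method)
    r = func(a, **kwargs)
    result = _quantile(arr,
                       quantiles=q,
    ...<2 lines>...
                       out=out,
                       weights=wgt)
    slices_having_nans = np.isnan(arr[-1, ...])
                                  ~~~^^^^^^^^^
IndexError: index -1 is out of bounds for axis 0 with size 0
```

```bash
sed -i 's/(t>.28)/(t>np.nanmax(np.where(m\&(z>.072),t,-9))-.012)/' face.py; python3 face.py scene1.npz scene2.npz
```

```text
scene1.npz face n 39 t pct [0.2682 0.2717 0.275  0.2762 0.277 ] u 0.55 0.603
  yaw of face 1.37
  blade 54 [0.3074 0.3079 0.3085 0.3092 0.3095]
  top tilt 162 -0.31 0.0793
scene2.npz face n 34 t pct [0.2983 0.3023 0.3037 0.3046 0.3052] u 0.55 0.604
  yaw of face 2.18
  blade 58 [0.3073 0.3081 0.3088 0.3094 0.3099]
  top tilt 207 -0.34 0.0793
```

carry_out(
  increments=[
    [[-0.002, 0, 0.0005, 0, -0.0005, 0], [-0.004, 0, 0.001, 0, -0.001, 0], [-0.004, 0, 0.001, 0, -0.001, 0]],
  ],
)

```text
clock: 6.65
tcp_pos: [0.6009, -0.0351, 0.0838]
orientation: [0.002, 0.625, 0.78, -0.002]
wrist_force: [-1.9, 4.6, 3.9]
finger_gap: 0.0487
grip_force: 54.5
```

```bash
python3 chk.py; python3 face.py scene2.npz
```

```text
6.65 [ 0.6009461  -0.03513291  0.08384975] [-1.92454127  4.59362901  3.94786676] [1.54598821 0.51398316 0.03485236] 0.048724493171528 54.54599976539612 [0.0, 0.0, 0.0, -0.0, 0.0008, 0.0006]
board side 1 yaw off 12.36 frame 0.08 27
board side -1 yaw off 12.36 frame 0.01 27
board tilt deg [-0.65 -0.04]
riser 19827 (array([516.3,  41.1]), array([75.8, 68.7]), 11.93) tilt [-0.12  0.02]
riser side 1 yaw off 12.36 frame 0.05 9
riser side -1 yaw off 12.36 frame -0.41 9
scene end 255 [[0.301, 0.3019, 0.3072], [0.2985, 0.3025, 0.3039], [0.2985, 0.3005, 0.3026], [0.296, 0.3014, 0.303], [0.2996, 0.3017, 0.3048], [0.3017, 0.302, 0.3039], [0.2995, 0.3023, 0.305], [0.2927, 0.2944, 0.3042], [0.298, 0.2997, 0.3046]]
blade 77 0.3087 0.0011
top end 232 [[0.2772, 0.2803, 0.2955], [0.2928, 0.2953, 0.2998], [0.2904, 0.2936, 0.2947], [0.2959, 0.2981, 0.2992], [0.2936, 0.2966, 0.2969], [0.2909, 0.2951, 0.2987], [0.2958, 0.2968, 0.2993], [0.2939, 0.2972, 0.298], [0.2947, 0.2956, 0.2996], [0.2565, 0.2712]]
blade 24 0.3012 0.001
scene2.npz face n 37 t pct [0.2953 0.301  0.3035 0.3045 0.3051] u 0.55 0.601
  yaw of face 1.81
  blade 57 [0.3072 0.308  0.3088 0.3093 0.3098]
  top tilt 171 -0.3 0.0788
```

The downward push beyond the edge is tipping the batten slightly. I'll unload it by raising the tool a little.

carry_out(
  increments=[
    [[0, 0, -0.0015, 0, 0, 0], [0, 0, -0.003, 0, 0, 0], [0, 0, -0.003, 0, 0, 0]],
  ],
)

```text
clock: 7.18
tcp_pos: [0.6013, -0.0364, 0.0849]
orientation: [0.003, 0.626, 0.78, -0.002]
wrist_force: [-0.1, 1.6, -0.6]
finger_gap: 0.0489
grip_force: 54.0
```

```bash
python3 chk.py|grep -v -e top -e riser; cp scene2.npz s3.npz; python3 face.py scene2.npz
```

```text
7.175 [ 0.60127099 -0.03639313  0.08493544] [-0.13539046  1.64820654 -0.63322102] [0.55721269 0.09190491 0.01157642] 0.04885487022190603 53.97481083869934 [0.0, 0.0, 0.0, -0.0001, 0.0011, 0.0004]
board side 1 yaw off 12.36 frame 0.03 27
board side -1 yaw off 12.36 frame -0.1 27
board tilt deg [ 0.29 -0.03]
scene end 279 [[0.2962, 0.2981, 0.2981], [0.3037, 0.3067, 0.3069], [0.3039, 0.3067, 0.3074], [0.3009, 0.3027, 0.3058], [0.3, 0.3047, 0.3067], [0.2976, 0.3015, 0.3052], [0.3041, 0.3052, 0.3065], [0.3004, 0.3049, 0.3051], [0.3011, 0.3051, 0.3059], [0.2876, 0.2975, 0.3042]]
blade 78 0.3088 0.0012
blade 23 0.3014 0.0009
scene2.npz face n 35 t pct [0.2972 0.3005 0.3054 0.3063 0.3069] u 0.55 0.603
  yaw of face 2.85
  blade 56 [0.3073 0.308  0.3088 0.3091 0.3099]
  top tilt 244 -0.25 0.0807
```

carry_out(
  increments=[
    [[-0.001, 0, 0, 0, 0.0004, 0], [-0.003, 0, 0, 0, 0.0008, 0], [-0.003, 0, 0, 0, 0.0008, 0], [-0.003, 0, 0, 0, 0.0008, 0]],
  ],
)

```text
clock: 7.82
tcp_pos: [0.6015, -0.0379, 0.0851]
orientation: [0.001, 0.626, 0.78, -0.001]
wrist_force: [-0.9, 0.4, -3.1]
finger_gap: 0.0488
grip_force: 53.7
```

```bash
python3 chk.py|grep -v -e riser; python3 face.py scene2.npz
```

```text
7.825 [ 0.60146293 -0.03785334  0.08509366] [-0.87106486  0.38805169 -3.05710989] [-0.03771488  0.01454287  0.04908639] 0.04884311942747375 53.6850106716156 [0.0, 0.0, 0.0, -0.0001, 0.0003, 0.0004]
board side 1 yaw off 12.36 frame 0.03 27
board side -1 yaw off 12.36 frame -0.01 27
board tilt deg [ 0.45 -0.04]
scene end 289 [[0.299, 0.3017, 0.3085], [0.3067, 0.3082, 0.3088], [0.3, 0.3022, 0.3052], [0.307, 0.3081, 0.3093], [0.2996, 0.3035, 0.3073], [0.3043, 0.3072, 0.3075], [0.3022, 0.3052, 0.3081], [0.3017, 0.3031, 0.3061], [0.3026, 0.3057, 0.3072], [0.2872, 0.2946, 0.2962]]
blade 78 0.3084 0.001
top end 248 [[0.2807, 0.2915, 0.2948], [0.2965, 0.2986, 0.3003], [0.2936, 0.2974, 0.3002], [0.2979, 0.2984, 0.3023], [0.2962, 0.3001, 0.3008], [0.2978, 0.2981, 0.3013], [0.2953, 0.2957, 0.2995], [0.2975, 0.2999, 0.3022], [0.2956, 0.2986, 0.3031], [0.2708, 0.3]]
blade 23 0.3011 0.0009
scene2.npz face n 32 t pct [0.301  0.3051 0.3076 0.308  0.3084] u 0.553 0.601
  yaw of face 3.05
  blade 55 [0.3071 0.3077 0.3083 0.3091 0.3096]
  top tilt 253 0.14 0.0811
```

carry_out(
  increments=[
    [[0, 0, 0.0005, 0, 0.0005, 0], [0, 0, 0.0012, 0, 0.0011, 0], [0, 0, 0.0012, 0, 0.0011, 0], [0, 0, 0.0012, 0, 0.0011, 0]],
  ],
)

```text
clock: 8.48
tcp_pos: [0.6016, -0.0375, 0.0847]
orientation: [-0.002, 0.626, 0.78, 0.002]
wrist_force: [-0.7, -1.0, -3.8]
finger_gap: 0.0488
grip_force: 53.6
```

```bash
python3 chk.py|grep -v -e riser; python3 face.py scene2.npz
```

```text
8.475 [ 0.6015748  -0.03750499  0.08469313] [-0.71500029 -0.96877682 -3.76026345] [-0.08886423  0.05279899  0.01385079] 0.048785359571320866 53.628541231155396 [0.0, 0.0, 0.0, -0.0, -0.0009, 0.0005]
board side 1 yaw off 12.36 frame -0.01 27
board side -1 yaw off 12.36 frame -0.49 27
board tilt deg [ 0.09 -0.03]
scene end 284 [[0.2595], [0.3016, 0.3063, 0.3063], [0.3026, 0.3065, 0.3066], [0.3031, 0.3069, 0.308], [0.3032, 0.3051, 0.3087], [0.3062, 0.3072, 0.3076], [0.2957, 0.3008, 0.3075], [0.3011, 0.3028, 0.3074], [0.304, 0.3056, 0.3063], [0.3009, 0.3037, 0.3078], [0.2406, 0.2623, 0.3049]]
blade 77 0.3085 0.0011
top end 237 [[0.2768, 0.2913, 0.2953], [0.2959, 0.2995, 0.2998], [0.2973, 0.3015, 0.3017], [0.2953, 0.2984, 0.2989], [0.2968, 0.3003, 0.3005], [0.2953, 0.2979, 0.301], [0.2965, 0.2992, 0.2996], [0.2972, 0.3004, 0.302], [0.295, 0.295, 0.2976], [0.2853, 0.2996]]
blade 24 0.3011 0.0011
scene2.npz face n 32 t pct [0.3005 0.3037 0.3063 0.3072 0.3077] u 0.552 0.601
  yaw of face 3.16
  blade 58 [0.3074 0.3079 0.3087 0.3091 0.3097]
  top tilt 245 -0.57 0.0803
```

carry_out(
  increments=[
    [[0, 0, 0.0005, 0, 0, 0], [0, 0, 0.001, 0, 0, 0], [0, 0, 0.001, 0, 0, 0]],
  ],
)

```text
clock: 9.0
tcp_pos: [0.6016, -0.0375, 0.0844]
orientation: [-0.002, 0.626, 0.78, 0.002]
wrist_force: [-0.7, -1.3, -1.7]
finger_gap: 0.0487
grip_force: 53.8
```

```bash
cat >ht.py <<'E'
from h import *
from workcell import env
s,d,W=wrist(env);print(s["clock"],s["tcp_pos"].round(4),s["wrist_force"].round(2),s["ft_torque"].round(3),move(s,s["tcp_pos"],np.deg2rad(12.36)))
e=np.array([.214,-.977]);n=np.array([.977,.214]);x,y,z=np.moveaxis(W,-1,0)
t=W[...,:2]@e;u=W[...,:2]@n
b=comp((x>.35)&(x<.68)&(z>.073)&(z<.1));f=np.polyfit(t[b],z[b],1)
r=comp((x>.4)&(x<.68)&(z>.052)&(z<.069)&(y>.0));g=np.polyfit(t[r],z[r],1)
print("tilt b,r",np.degrees([f[0],g[0]]).round(2),"gap mm at edge, left end",[round(1000*(np.polyval(f,q)-np.polyval(g,q)-.022),2) for q in(.105,.027)])
E
python3 ht.py; python3 -c "
from h import *
W=np.load('w1.npz')['W'];x,y,z=np.moveaxis(W,-1,0);b=comp((x>.35)&(x<.68)&(y<.36)&(z>.073)&(z<.1));r=comp((x>.4)&(x<.68)&(y<.36)&(y>0)&(z<.069)&(z>.052));print('ref thickness',np.median(z[b])-np.median(z[r]))"
```

```text
9.0 [ 0.6016 -0.0375  0.0844] [-0.69 -1.28 -1.72] [-0.017  0.187  0.008] [0.0, 0.0, 0.0, 0.0, -0.0009, 0.0005]
tilt b,r [-0.18 -0.16] gap mm at edge, left end [np.float64(0.34), np.float64(0.37)]
ref thickness 0.021930008226774378
```

carry_out(
  increments=[
    [[0, 0, 0.0003, 0, 0, 0], [0, 0, 0.0003, 0, 0, 0], [0, 0, 0.0003, 0, 0, 0], [0, 0, 0.0003, 0, 0, 0]],
  ],
)

```text
clock: 9.55
tcp_pos: [0.6016, -0.0376, 0.0842]
orientation: [-0.002, 0.626, 0.78, 0.002]
wrist_force: [-0.9, -2.0, -0.0]
finger_gap: 0.0491
grip_force: 54.0
```

```bash
python3 ht.py; python3 chk.py | grep -e side -e end -e blade -e tilt; python3 face.py scene2.npz; python3 - <<'E'
from h import *
d=np.load("scene2.npz")["frame"][170:270,220:370];cv2.imwrite("pics/fin.png",cv2.resize(d,(750,500),interpolation=2))
E
```

```text
9.55 [ 0.6016 -0.0376  0.0842] [-0.87 -1.96 -0.02] [-0.077  0.286  0.135] [0.0, 0.0, 0.0, 0.0, -0.0009, 0.0004]
tilt b,r [-0.36 -0.14] gap mm at edge, left end [np.float64(0.33), np.float64(0.62)]
board side 1 yaw off 12.36 frame 0.09 27
board side -1 yaw off 12.36 frame -0.01 27
board tilt deg [-0.36 -0.03]
riser 19167 (array([516.7,  40.4]), array([76., 67.]), 12.14) tilt [-0.12  0.02]
riser side 1 yaw off 12.36 frame -0.78 9
riser side -1 yaw off 12.36 frame -0.14 9
scene end 272 [[0.3014, 0.305, 0.3084], [0.3023, 0.3029, 0.3059], [0.2998, 0.3064, 0.3066], [0.3019, 0.3031, 0.3068], [0.3033, 0.3075, 0.3094], [0.3013, 0.306, 0.3083], [0.303, 0.3064, 0.3064], [0.2992, 0.3026, 0.306], [0.2968, 0.2998, 0.3046], [0.2902, 0.3018, 0.3054]]
blade 77 0.3087 0.0012
top end 220 [[0.2776, 0.2809, 0.2951], [0.297, 0.2991, 0.3003], [0.2944, 0.2981, 0.3008], [0.2938, 0.2983, 0.2995], [0.2976, 0.3007, 0.3015], [0.2938, 0.2969, 0.302], [0.2965, 0.2985, 0.3006], [0.2976, 0.3009, 0.302], [0.2945, 0.2958, 0.2979], [0.2562, 0.285]]
blade 24 0.3011 0.0008
scene2.npz face n 37 t pct [0.301  0.303  0.306  0.3069 0.3078] u 0.55 0.604
  yaw of face 2.16
  blade 59 [0.3074 0.308  0.3089 0.3094 0.3098]
  top tilt 210 -0.64 0.0794
```

View pics/fin.png

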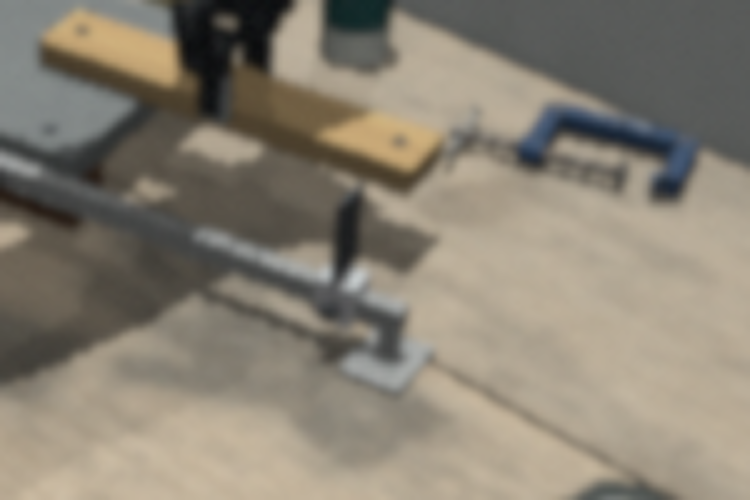

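The crop shows the batten's end at (425,165), gripped and overhanging the edge. The blade at (347,235) is untouched. A final small trim of pitch and height remains.

carry_out(
  increments=[
    [[-0.001, 0, -0.0003, 0, -0.0005, 0], [-0.001, 0, -0.0003, 0, -0.0005, 0], [-0.001, 0, -0.0003, 0, -0.0005, 0], [-0.001, 0, -0.0003, 0, -0.0005, 0]],
  ],
)

```text
clock: 10.25
tcp_pos: [0.6016, -0.0376, 0.0842]
orientation: [-0.001, 0.626, 0.78, 0.001]
wrist_force: [-0.5, 0.5, 0.2]
finger_gap: 0.0486
grip_force: 54.0
```

```bash
python3 ht.py;python3 ht.py; python3 chk.py | grep -e "board side" -e end -e blade; python3 face.py scene2.npz
```

```text
10.25 [ 0.6016 -0.0376  0.0842] [-0.53  0.51  0.15] [ 0.584  0.358 -0.001] [0.0, 0.0, 0.0, 0.0, -0.0005, 0.0005]
tilt b,r [-0.37 -0.11] gap mm at edge, left end [np.float64(0.33), np.float64(0.68)]
10.3 [ 0.6016 -0.0376  0.0841] [-1.84  1.19  0.58] [0.507 0.32  0.075] [0.0, 0.0, 0.0, 0.0, -0.0005, 0.0005]
tilt b,r [-0.38 -0.1 ] gap mm at edge, left end [np.float64(0.31), np.float64(0.7)]
board side 1 yaw off 12.36 frame 0.1 28
board side -1 yaw off 12.36 frame -0.05 28
scene end 271 [[0.3022, 0.3077, 0.3096], [0.2974, 0.2993, 0.304], [0.3027, 0.306, 0.3075], [0.3043, 0.3071, 0.3076], [0.3043, 0.3067, 0.3087], [0.294, 0.2992, 0.302], [0.303, 0.3044, 0.3048], [0.3031, 0.3072, 0.3086], [0.3037, 0.3045, 0.3076], [0.2694, 0.2904, 0.2979]]
blade 77 0.3084 0.0011
top end 224 [[0.2771, 0.292, 0.2944], [0.2968, 0.2996, 0.2999], [0.294, 0.3012, 0.3016], [0.296, 0.2985, 0.2999], [0.2971, 0.2975, 0.2997], [0.2948, 0.2974, 0.3018], [0.2957, 0.2961, 0.2998], [0.2983, 0.301, 0.3017], [0.2949, 0.2953, 0.2991], [0.2706, 0.2853, 0.2999]]
blade 23 0.3012 0.0011
scene2.npz face n 36 t pct [0.2993 0.3028 0.3063 0.3076 0.3084] u 0.553 0.605
  yaw of face 2.62
  blade 58 [0.307  0.3077 0.3084 0.3092 0.3097]
  top tilt 200 -0.51 0.0793
```

carry_out(
  increments=[
    [[0, 0, -0.0007, 0, 0, 0], [0, 0, -0.0007, 0, 0, 0], [0, 0, -0.0007, 0, 0, 0], [0, 0, -0.0007, 0, 0, 0]],
  ],
)

```text
clock: 11.0
tcp_pos: [0.6018, -0.038, 0.0845]
orientation: [-0.001, 0.626, 0.78, 0.001]
wrist_force: [-0.3, 1.3, -1.4]
finger_gap: 0.0487
grip_force: 53.9
```

```bash
python3 ht.py;python3 ht.py; python3 chk.py | grep -e "board side" -e end -e blade; python3 face.py scene2.npz
```

```text
11.0 [ 0.6018 -0.038   0.0845] [-0.26  1.28 -1.38] [ 0.444  0.066 -0.003] [0.0, 0.0, 0.0, 0.0, -0.0004, 0.0004]
tilt b,r [-0.09 -0.13] gap mm at edge, left end [np.float64(0.34), np.float64(0.28)]
11.05 [ 0.6018 -0.038   0.0845] [-0.08  1.88 -1.71] [0.453 0.011 0.017] [0.0, 0.0, 0.0, 0.0, -0.0004, 0.0004]
tilt b,r [-0.07 -0.14] gap mm at edge, left end [np.float64(0.35), np.float64(0.25)]
board side 1 yaw off 12.36 frame -0.07 27
board side -1 yaw off 12.36 frame 0.02 27
scene end 286 [[0.3019, 0.3047, 0.3064], [0.3055, 0.3064, 0.3067], [0.3001, 0.3073, 0.3073], [0.3049, 0.3079, 0.308], [0.3055, 0.3077, 0.3079], [0.2972, 0.3057, 0.3079], [0.3029, 0.3049, 0.3057], [0.3037, 0.3057, 0.3059], [0.2854, 0.2952, 0.2971], [0.2983, 0.3015, 0.3039]]
blade 75 0.3086 0.001
top end 235 [[0.2809, 0.2913, 0.2951], [0.2965, 0.2995, 0.3001], [0.2979, 0.3003, 0.3008], [0.2983, 0.2986, 0.3023], [0.2968, 0.3005, 0.3012], [0.2947, 0.2989, 0.3015], [0.2988, 0.2989, 0.303], [0.2979, 0.2997, 0.3018], [0.2992, 0.2994, 0.3023], [0.2568, 0.271]]
blade 24 0.3012 0.0024
scene2.npz face n 40 t pct [0.2992 0.3042 0.3066 0.3078 0.3084] u 0.552 0.604
  yaw of face 1.65
  blade 56 [0.3073 0.3082 0.3086 0.3091 0.3094]
  top tilt 232 -0.27 0.0798
```

The batten is flat, square to the edge and level with the blade, and part of its weight still rests on the riser.

```bash
python3 -c "
from workcell import env
print(env.hand_in())"
```

```text
the job is handed in; nothing more can be done
None
```

I handed the job in at about 11 s, with the gripper still holding the batten flat and square to the riser's edge, its right-hand end measuring within about 1 mm of level with the blade; the blade measured unmoved, the arm was not brought near the tools, and the judge's verdict was not shown.

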